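Rock a plaster mould block into the pressing jig and lock it

TASK

Put the oblong plaster mould block into the pocket of the pressing jig: it is a tight fit, so tip it in edge or corner first and rock it down until it lies flat on the pocket's bottom, gently, because plaster chips when it is forced against the metal. Then swing the jig's steel keeper all the way round over the block, let go, and leave the other things on the bench where they are.

Things in the scene. Friction and masses are not known exactly. Their poses are not given: they have to be found in the camera images.
- block_mid (a point): Centre (half-way up) of the loose oblong block of white plaster, 72 x 46 x 28 mm (along its x, y, z), about 110 g, lying flat on the bench, z up. Plain on all sides; any end may lead. It is the only plain oblong block (a flat square tile and a round plaster disc also lie about).
- jig: Pressing jig: fixed plywood base 190 x 150 x 12 mm carrying an aluminium nest plate 104 x 76 x 14 mm with the pocket. Origin on the bench under nest_nominal, same axes. The base reaches 80 mm to -x, 110 to +x, 65 to -y, 85 to +y. Pressing the block on the jig with over 20 N chips it; 3 to 8 N is plenty. The jig does not move.
- nest_nominal (a point): Centre of the pocket's bottom as drawn, 18 mm above the bench; x along its length, z up. Pocket 73.5 x 47.5 mm, 8 mm deep, 1 mm chamfer on the rim; a seated block stands 20 mm proud. The plate has slotted screw holes: the real pocket lies up to 6 mm off this point along x and also along y (fixed, not turned, same height, not measured): find its walls by touch.
- keeper_pivot (a point): On the upright pivot axis of the keeper, at the underside of its bar: 72 mm to +x of nest_nominal along the pocket's axis, 31 mm above it. A steel post 22 mm across stands below it.
- keeper (a joint): Angle of the keeper, a flat steel bar 82 x 22 x 7 mm turning level on the pivot: 0 = parked, bar pointing to +y of nest_nominal; pi/2 (its end stop) = bar pointing to -x, right over the seated block with 3 mm to spare (a block not seated blocks it). It grows counter-clockwise seen from above. It stays where it is left; about 1 to 2 N at the peg turns it.
- keeper_peg (a point): Middle of the upright round wooden peg on the keeper, 14 mm across, 30 mm tall (15 mm above and below this point), 60 mm from the pivot axis. The bar's top is 15 mm below this point. Pinch it or push it.
Mind the look-alikes: they are no part of the job. Leave any pink or red look-alike of the jig alone.

How it is judged:
By the outcome, as a careful person would: the job done as asked, in the order asked, and still so for the second after the job is handed in, with the robot touching nothing.
It also fails if it takes over 64 s, if anything falls off the work surface, if the arm or the gripper's body presses on something with over 40 N, if the wrist force passes 120 N, or if a joint passes its speed limit or range.

ROBOT

A 6-joint arm with a two-finger parallel gripper is mounted at the origin on the work surface. World frame = base frame: x ahead of the robot, y to its left, z up, the work surface at z = 0. Lengths are in m, angles in rad, forces in N, time in s.
With the tool pointing down it reaches from about 0.3 to 0.775 m from the base axis. Payload 14.6 kg.
Tool frame: the origin (TCP) lies at the very end of the fingers, on their centre line; the grasp point (between the pads) lies 19 mm behind it (ctrl.hold_point_z is the distance from the TCP to the grasp point, in m); x points along the fingers, y is the direction in which the jaws open and shut, and the axes are right-handed (so a half turn about x gives the same grasp; the last joint's range is limited). The gripper opens to 94 mm and grips with 3 to 60 N. Pads are 16 mm wide; open, the fingers measure 119 mm over their backs; the gripper's body (75 mm by 177 mm) begins 78 mm behind the grasp point.
Start: joints at [-1.283, 0.3, 1.521, -0, 1.321, -0.067], TCP at [0.191, -0.516, 0.205] pointing down, gripper open.
Joint ranges: [-3.03, 3.03], [-0.79, 2.21], [0.23, 2.52], [-1.04, 4.18], [0, 3.07], [-2.55, 2.55]. Speed limits (rad/s): [2.22, 2.22, 2.57, 3.14, 3.14, 3.14].

INTERFACE

Orientations are given as [roll, pitch, yaw] about the fixed x, y, z axes, in that order (R = Rz(yaw) Ry(pitch) Rx(roll)).
In Python, from station import get_obs, camera, ticket, ctrl gives the robot as it stands.
- The arm moves only by the tool step_arm, never from a script. Its argument "motion" is a list that holds one entry, the list of rows, each a list of 6 numbers: the shift along the tool's x, y, z in m, then the turn, a rotation vector about the tool's x, y, z in degrees. A call has 1 to 12 rows; each row shifts and turns the commanded pose from where the row before left it, along the tool's axes as they then stand; what a row does not reach is not made up. A row lasts 1/8 s, in which the tool goes at most 62.5 mm and 10.7 degrees, less where a joint would pass 70% of its speed; a pose out of reach is approached as far as the arm can. A call is refused whole if a number of a shift passes 0.0625 or a number of a turn 10.7, either way. A call with a gripper value outside its range is refused whole. "fingers" is the finger opening in m, from 0 to 0.094, set as the call begins (left out, the last holds). The fingers move at their own pace and stop on an object; "squeeze" is the grip in N (left out, the last holds). Time passes only in rows, so rows that do not move let the fingers close. It gives the time, the measured TCP pose, the force and the opening at its end, in the units of the state.
- get_obs(): the state, without advancing time (a new reading comes with each control period).
- camera(name): name is "side" or "top" or "wrist"; returns a dict with "pixels" (480x640x3 uint8, red, green, blue), "fx", "fy", "cx", "cy" (pixels), "k1" (the pictures are not rectified: a ray, as slopes to the right and down, at radius r is drawn at 1 + k1 r^2 times it, then the intrinsics apply), "extrinsics" (4x4, takes a point from world to camera coordinates); the wrist camera has in their place "T_tool_cam" (4x4, takes a point from camera to tool coordinates, whose origin is the TCP and whose axes are the tool frame's). Camera axes: x right, y up, looking along -z (the intrinsics and any distortion apply to the point x, -y, -z); pixel columns grow to the right and rows downward; lengths in m; the calibration is good to about 2 mm. A picture is of the moment at which its call begins: read the wrist's pose just before it. There is no depth.
- ticket.hand_in(): hands the job in, once; it reports no verdict.
The state is a dict: "time_s": time; "qpos": joint angles; "joint_vel": joint speeds; "tau": joint torques, N m; "ee_pos": TCP position; "eef_rot": TCP orientation; "force": force on the tool from outside, world axes, zero at the start; "moment": the same for the moment, N m; "grip_width": finger opening in m.
Only numpy, scipy, OpenCV 4.12 (cv2) and the standard library are available. Lean on these libraries where they do the work, as an engineer would, in place of code of your own. Each camera call takes 0.05 s, during which the arm holds its last target.

## Working session

There is one attempt and no reset: what is moved stays moved. The work goes in short steps, Python scripts to look and compute and a tool call to move; the robot and the scene stay as the last step left them, time stands still between calls to the robot, and variables do not carry over. Pictures are saved under pics/ and viewed, and the job is handed in when it is done.

Besides the shell and the picture viewer there is one more tool, called after "Request:" in YAML: its name, and indented under it one key for each argument. step_arm: Moves the arm, as the interface text tells. Its arguments: {"type":"object","properties":{"motion":{"type":"array","items":{"type":"array","items":{"type":"array","items":{"type":"number"}}}},"fingers":{"type":"number"},"squeeze":{"type":"number"}},"required":["motion"]}

```bash
ls; mkdir -p pics; cat > h.py <<'E'
import numpy as np, cv2
from station import get_obs, camera, ticket, ctrl
from scipy.spatial.transform import Rotation as R
def save(name,fn,crop=None,scale=1):
    c=camera(name); im=c['pixels'][:,:,::-1].copy()
    cv2.imwrite('pics/'+fn+'_raw.png',im)
    if crop: im=im[crop[1]:crop[3],crop[0]:crop[2]]
    im=cv2.resize(im,None,fx=scale,fy=scale,interpolation=cv2.INTER_CUBIC)
    cv2.imwrite('pics/'+fn+'.png',im)
    import pickle; c2={k:v for k,v in c.items() if k!='pixels'}
    pickle.dump(c2,open('pics/'+fn+'.pkl','wb'))
    return c
def load(fn):
    import pickle; return pickle.load(open('pics/'+fn+'.pkl','rb'))
def w2c(c,pose=None):
    if 'extrinsics' in c: return np.array(c['extrinsics'])
    p,r=pose; T=np.eye(4);T[:3,:3]=R.from_euler('xyz',r).as_matrix();T[:3,3]=p
    return np.linalg.inv(T@np.array(c['T_tool_cam']))
def ray(c,u,v,pose=None):
    E=w2c(c,pose)
    xd,yd=(u-c['cx'])/c['fx'],(v-c['cy'])/c['fy']
    x,y=xd,yd
    for _ in range(50):
        s=1+c['k1']*(x*x+y*y); x,y=xd/s,yd/s
    d=E[:3,:3].T@np.array([x,-y,-1]); o=-E[:3,:3].T@E[:3,3]
    return o,d
def onz(c,u,v,z,pose=None):
    o,d=ray(c,u,v,pose); return o+d*(z-o[2])/d[2]
def proj(c,P,pose=None):
    E=w2c(c,pose); p=E[:3,:3]@np.array(P)+E[:3,3]
    x,y=p[0]/-p[2],-p[1]/-p[2]; s=1+c['k1']*(x*x+y*y)
    return np.array([c['fx']*x*s+c['cx'],c['fy']*y*s+c['cy']])
E
python3 - <<'E'
from h import *
o=get_obs(); print(o)
for n in ['side','top','wrist']:
    c=save(n,n+'0'); print(n,c['fx'],c['cx'],c['cy'],c['k1'])
    print(np.round(np.array(c.get('extrinsics',c.get('T_tool_cam'))),4))
print(ctrl.hold_point_z, get_obs()['time_s'])
E
```

```text
pics
{'time_s': 0.0, 'qpos': array([-1.28258020e+00,  3.00496729e-01,  1.52159686e+00,  3.29665024e-06,
        1.32072675e+00, -6.66446560e-02]), 'joint_vel': array([-0.00036451,  0.00139709,  0.00134116, -0.00046391,  0.00047993,
       -0.00020703]), 'tau': array([-3.50851406e-04, -5.31807554e+01, -3.52737880e+01,  7.08269281e-02,
        2.43939960e-02, -8.35335845e-05]), 'ee_pos': array([ 0.19099891, -0.51547489,  0.20486561]), 'eef_rot': array([-1.64004189,  1.56956864,  1.85641072]), 'force': array([-0.62779146, -0.4294547 ,  0.00304021]), 'moment': array([-0.01258664, -0.02145382,  0.04234356]), 'grip_width': 0.0938550925790131}
side 480.0007576638346 314.9503562292282 247.28946332920722 -0.08008733279865045
[[-0.8247 -0.5651  0.0242  0.4091]
 [ 0.3131 -0.4205  0.8516 -0.2268]
 [-0.471   0.7098  0.5237 -0.8488]
 [ 0.      0.      0.      1.    ]]
top 441.9000801360916 315.9011929553759 231.7043002555944 -0.0260336098462526
[[-0.011  -0.9999 -0.0039  0.008 ]
 [ 0.998  -0.0112  0.062  -0.4796]
 [-0.062  -0.0032  0.9981 -0.9916]
 [ 0.      0.      0.      1.    ]]
wrist 374.3610216861458 319.4062894100239 235.3367970255373 -0.03663131910503692
[[-8.000e-04  2.635e-01 -9.647e-01 -1.793e-01]
 [ 1.000e+00 -3.000e-04 -1.000e-03 -1.000e-04]
 [-6.000e-04 -9.647e-01 -2.635e-01 -7.560e-02]
 [ 0.000e+00  0.000e+00  0.000e+00  1.000e+00]]
0.0188 0.15
```

View pics/top0.png

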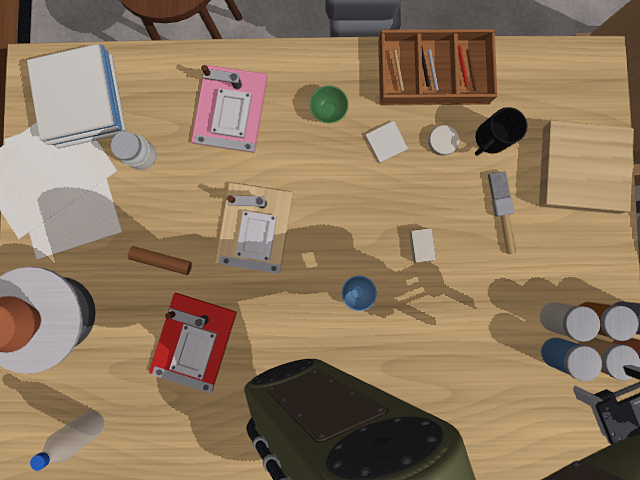

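View pics/side0.png

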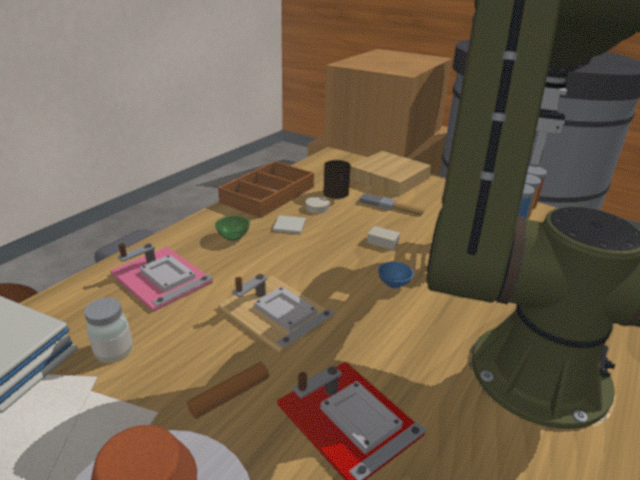

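View pics/wrist0.png

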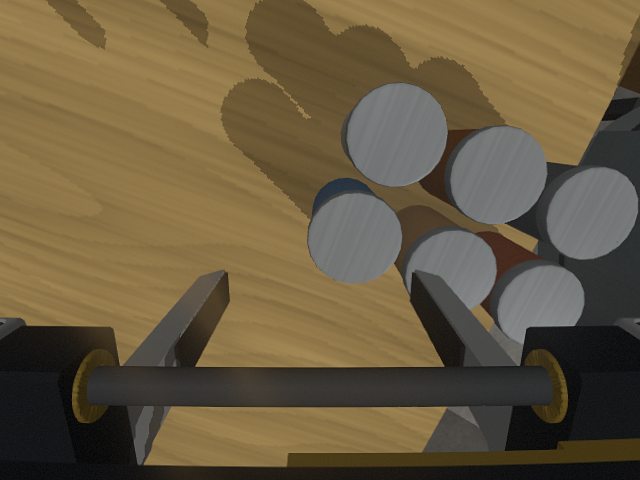

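The top view shows the plywood jig near (255,228), with pink and red look-alikes above and below it. The block is near (423,245), the square tile at (386,141), the disc at (443,139) and the blue cup at (359,293). I'll enlarge the jig and the block.

```bash
python3 - <<'E'
import cv2
im=cv2.imread('pics/top0_raw.png')
cv2.imwrite('pics/a1.png',cv2.resize(im[170:280,200:310],None,fx=6,fy=5.4545,interpolation=cv2.INTER_CUBIC))
cv2.imwrite('pics/a2.png',cv2.resize(im[215:275,393:453],None,fx=10,fy=10,interpolation=cv2.INTER_CUBIC))
E
```

```text
(no output)
```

View pics/a1.png

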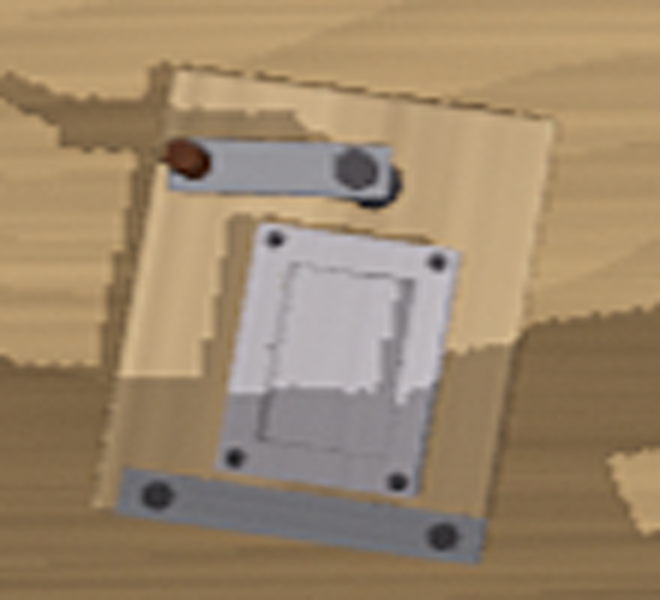

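View pics/a2.png

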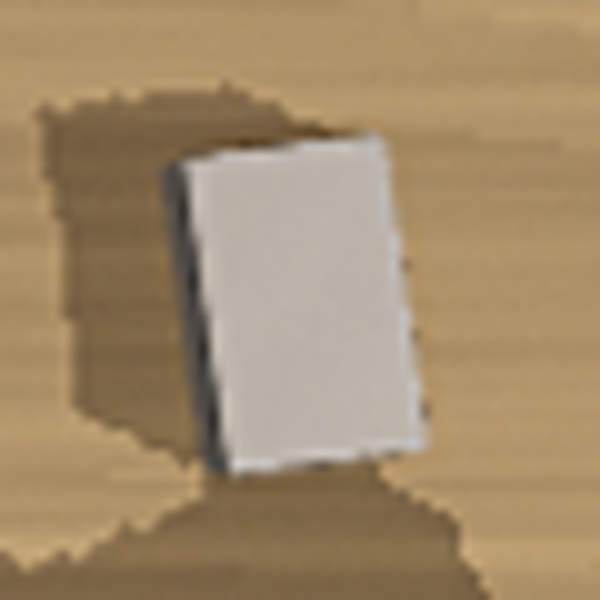

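```bash
cat > m.py <<'E'
from h import *
from scipy.optimize import least_squares
def fit(c,pts,model,z,pose=None):
    W=np.array([onz(c,u,v,z,pose)[:2] for u,v in pts]); model=np.array(model)
    def f(p):
        R2=np.array([[np.cos(p[2]),-np.sin(p[2])],[np.sin(p[2]),np.cos(p[2])]])
        return (model@R2.T+p[:2]-W).ravel()
    b=min((least_squares(f,[*W.mean(0),t]) for t in (0,1,-1,2,-2,3)),key=lambda s:s.cost)
    return b.x,(b.fun.reshape(-1,2)*1e3).round(1)
E
python3 - <<'E'
from m import *
c=load('top0')
A=lambda L:[(200+a/6-.5,170+b/5.4545-.5) for a,b in L]
print('base',fit(c,A([(170,68),(553,118),(480,562),(95,505)]),[(.11,.085),(.11,-.065),(-.08,-.065),(-.08,.085)],.012))
print('plate',fit(c,A([(262,224),(458,250),(415,495),(218,465)]),[(.052,.038),(.052,-.038),(-.052,-.038),(-.052,.038)],.026))
print('pocket',fit(c,A([(293,262),(413,280),(375,455),(257,438)]),[(.0367,.0237),(.0367,-.0237),(-.0367,-.0237),(-.0367,.0237)],.025))
B=lambda L:[(393+a/10-.5,215+b/10-.5) for a,b in L]
print('block',fit(c,B([(185,160),(382,135),(428,448),(230,472)]),[(.036,.023),(.036,-.023),(-.036,-.023),(-.036,.023)],.028))
E
```

```text
base (array([ 0.47656843,  0.13771553, -0.15744896]), array([[ 1.5, -0. ],
       [ 1.1, -1.1],
       [-0.5, -0.4],
       [-2.2,  1.5]]))
plate (array([ 0.47271868,  0.13801961, -0.16494748]), array([[ 1.5,  0.3],
       [ 0.7, -0.7],
       [-0.8, -0.3],
       [-1.4,  0.8]]))
pocket (array([ 0.47261106,  0.13955606, -0.18626573]), array([[ 0.2,  0.9],
       [-0.6, -0.4],
       [-0.4, -1.4],
       [ 0.9,  0.9]]))
block (array([ 0.44660941, -0.23778349,  0.11716633]), array([[ 0.5,  0.6],
       [ 0.7, -0.6],
       [-0.3, -0.5],
       [-0.9,  0.6]]))
```

```bash
cat >> m.py <<'E'
from scipy.spatial.transform import Slerp
import json
def down(yaw, tilt=0, roll=0):
    "tool x down, tool y along (-sin yaw, cos yaw) ; sign chosen by caller via yaw+pi"
    y=np.array([-np.sin(yaw),np.cos(yaw),0]); x=np.array([0,0,-1.]); z=np.cross(x,y)
    M=np.stack([x,y,z],1)
    # tilt about jig/block y axis, roll about jig x axis
    return R.from_rotvec(tilt*y)*R.from_rotvec(roll*np.array([np.cos(yaw),np.sin(yaw),0]))*R.from_matrix(M)
def rows(p0,R0,p1,R1,vmax=.045,n=None):
    p0,p1=np.array(p0),np.array(p1)
    ang=np.degrees((R0.inv()*R1).magnitude()); N=n or int(max(1,np.ceil(np.linalg.norm(p1-p0)/vmax),np.ceil(ang/9)))
    S=Slerp([0,1],R.concatenate([R0,R1])); out=[]
    for i in range(N):
        a,b=i/N,(i+1)/N; Ra,Rb=S(a),S(b)
        d=Ra.inv().apply((p1-p0)/N); w=np.degrees((Ra.inv()*Rb).as_rotvec())
        out.append([round(x,4) for x in d]+[round(x,2) for x in w])
    print('rows',N,json.dumps(out).replace(' ','')); return out
def cur():
    o=get_obs(); return o['ee_pos'],R.from_euler('xyz',o['eef_rot'])
E
python3 - <<'E'
from m import *
p,r=cur(); print(p, r.as_matrix().round(3))
for y in (.117,.117+np.pi): print((r.inv()*down(y)).as_rotvec(degrees=True))
print(down(.117).as_matrix().round(3))
rows(p,r,[.4466-.06,-.2378,.16],down(.117))
rows(p,r,[.4466,-.2378,.16],down(.117+np.pi))
E
```

```text
[ 0.19101274 -0.51554932  0.20502422] [[-0.     0.347 -0.938]
 [ 0.001 -0.938 -0.347]
 [-1.    -0.001 -0.   ]]
[-1.66375282e+02 -7.36768215e-02  4.39359148e-03]
[1.36247016e+01 3.01182816e-03 5.05058167e-02]
[[ 0.    -0.117  0.993]
 [ 0.     0.993  0.117]
 [-1.     0.     0.   ]]
rows 19 [[0.0024,-0.0101,-0.0147,-8.76,-0.0,0.0],[0.0024,-0.0078,-0.0161,-8.76,-0.0,0.0],[0.0024,-0.0052,-0.0171,-8.76,-0.0,0.0],[0.0024,-0.0026,-0.0177,-8.76,-0.0,0.0],[0.0024,0.0002,-0.0179,-8.76,-0.0,0.0],[0.0024,0.0029,-0.0176,-8.76,-0.0,0.0],[0.0024,0.0055,-0.017,-8.76,-0.0,0.0],[0.0024,0.0081,-0.016,-8.76,-0.0,0.0],[0.0024,0.0104,-0.0145,-8.76,-0.0,0.0],[0.0024,0.0125,-0.0128,-8.76,-0.0,0.0],[0.0024,0.0143,-0.0107,-8.76,-0.0,0.0],[0.0024,0.0158,-0.0084,-8.76,-0.0,0.0],[0.0024,0.0169,-0.0059,-8.76,-0.0,0.0],[0.0024,0.0176,-0.0033,-8.76,-0.0,0.0],[0.0024,0.0179,-0.0006,-8.76,-0.0,0.0],[0.0024,0.0178,0.0021,-8.76,-0.0,0.0],[0.0024,0.0172,0.0048,-8.76,-0.0,0.0],[0.0024,0.0163,0.0074,-8.76,-0.0,0.0],[0.0024,0.015,0.0098,-8.76,-0.0,0.0]]
rows 9 [[0.005,-0.0191,-0.0374,1.51,0.0,0.01],[0.005,-0.02,-0.0368,1.51,0.0,0.01],[0.005,-0.021,-0.0363,1.51,0.0,0.01],[0.005,-0.022,-0.0357,1.51,0.0,0.01],[0.005,-0.0229,-0.0351,1.51,0.0,0.01],[0.005,-0.0238,-0.0345,1.51,0.0,0.01],[0.005,-0.0247,-0.0339,1.51,0.0,0.01],[0.005,-0.0256,-0.0332,1.51,0.0,0.01],[0.005,-0.0265,-0.0325,1.51,0.0,0.01]]
```

Request:
step_arm:
  motion:
    - [[0.005, -0.0191, -0.0374, 1.51, 0, 0], [0.005, -0.02, -0.0368, 1.51, 0, 0], [0.005, -0.021, -0.0363, 1.51, 0, 0], [0.005, -0.022, -0.0357, 1.51, 0, 0], [0.005, -0.0229, -0.0351, 1.51, 0, 0], [0.005, -0.0238, -0.0345, 1.51, 0, 0], [0.005, -0.0247, -0.0339, 1.51, 0, 0], [0.005, -0.0256, -0.0332, 1.51, 0, 0], [0.005, -0.0265, -0.0325, 1.51, 0, 0], [0, 0, 0, 0, 0, 0]]
  fingers: 0.08

```text
time_s: 1.4
ee_pos: [0.4475, -0.2362, 0.1598]
eef_rot: [-0.839, 1.57, 2.423]
force: [-0.4, -0.2, 0.3]
grip_width: 0.0799
```

```bash
python3 - <<'E'
from h import *
import pickle
o=get_obs(); pickle.dump((o['ee_pos'],o['eef_rot']),open('pics/w1pose.pkl','wb')); print(o['time_s'],o['ee_pos'],o['eef_rot'],o['force'],np.abs(o['joint_vel']).max())
save('wrist','w1')
E
```

```text
1.4 [ 0.44750039 -0.23621165  0.15984818] [-0.83864362  1.56969354  2.4234339 ] [-0.37897878 -0.16659054  0.33702814] 0.05918529705372993
```

View pics/w1.png

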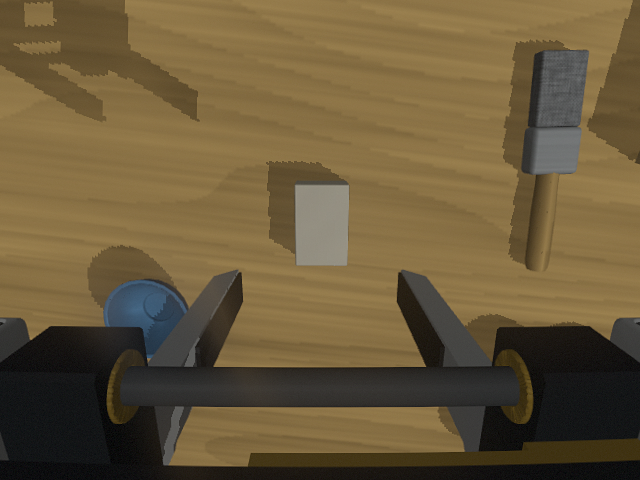

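```bash
python3 - <<'E'
from m import *
import cv2
im=cv2.imread('pics/w1_raw.png')
cv2.imwrite('pics/a3.png',cv2.resize(im[170:280,270:370],None,fx=6,fy=5,interpolation=cv2.INTER_CUBIC))
E
```

```text
(no output)
```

View pics/a3.png

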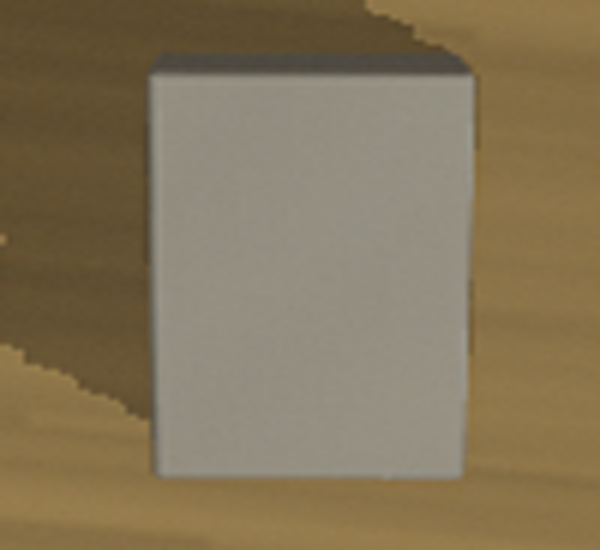

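```bash
python3 - <<'E'
from m import *
import pickle
c=load('w1'); pose=pickle.load(open('pics/w1pose.pkl','rb'))
B=lambda L:[(270+a/6-.5,170+b/5-.5) for a,b in L]
f,r_=fit(c,B([(150,73),(474,73),(464,478),(156,478)]),[(.036,.023),(.036,-.023),(-.036,-.023),(-.036,.023)],.028,pose)
print(f,r_)
yaw=f[2]
p,r=cur()
rows(p,r,[f[0],f[1],.06],down(yaw+np.pi),.04)
rows([f[0],f[1],.06],down(yaw+np.pi),[f[0],f[1],.011],down(yaw+np.pi),.025)
E
```

```text
[ 0.44682081 -0.23823935  0.11912844] [[ 0.3  0.6]
 [ 0.3 -0.5]
 [-0.3 -0.4]
 [-0.3  0.3]]
rows 3 [[0.0334,0.0003,0.0,0.01,0.01,0.01],[0.0334,0.0003,0.0,0.01,0.01,0.01],[0.0334,0.0003,0.0,0.01,0.01,0.01]]
rows 2 [[0.0245,0.0,0.0,0.0,0.0,0.0],[0.0245,0.0,0.0,0.0,0.0,0.0]]
```

Request:
step_arm:
  motion:
    - [[0.0334, 0.0003, 0, 0, 0, 0], [0.0334, 0.0003, 0, 0, 0, 0], [0.0334, 0.0003, 0, 0, 0, 0], [0.0245, 0, 0, 0, 0, 0], [0.0245, 0, 0, 0, 0, 0], [0, 0, 0, 0, 0, 0]]

```text
time_s: 2.2
ee_pos: [0.4453, -0.2392, 0.0102]
eef_rot: [-0.645, 1.568, 2.614]
force: [-0.6, -0.8, 0.4]
grip_width: 0.08
```

Request:
step_arm:
  motion:
    - [[0, 0, 0, 0, 0, 0], [0, 0, 0, 0, 0, 0], [0, 0, 0, 0, 0, 0], [0, 0, 0, 0, 0, 0], [0, 0, 0, 0, 0, 0], [0, 0, 0, 0, 0, 0]]
  fingers: 0.03
  squeeze: 25

```text
time_s: 2.95
ee_pos: [0.4468, -0.239, 0.0116]
eef_rot: [2.433, 1.57, -0.591]
force: [-2.1, 0.3, 6.3]
grip_width: 0.0459
```

```bash
python3 - <<'E'
from m import *
p,r=cur(); o=get_obs(); print(o['time_s'],p,o['grip_width'],o['force'])
y=-.16; 
# viewing pose: block hold 0.085 to -x_jig of nominal
rows(p,r,p+[0,0,.1],r,.05)
q=np.array([.4766,.1377])-.09*np.array([np.cos(y),np.sin(y)])
rows(p+[0,0,.1],r,[q[0],q[1],.14],down(y+np.pi),.05)
E
```

```text
2.95 [ 0.44681737 -0.2389848   0.01163642] 0.04589795227959384 [-2.08718802  0.25058212  6.34204488]
rows 2 [[-0.05,0.0,-0.0,0.0,0.0,0.0],[-0.05,0.0,-0.0,0.0,0.0,0.0]]
rows 8 [[-0.0036,-0.0494,0.0016,1.99,-0.0,-0.0],[-0.0036,-0.0493,0.0033,1.99,-0.0,-0.0],[-0.0036,-0.0492,0.005,1.99,-0.0,-0.0],[-0.0036,-0.049,0.0067,1.99,-0.0,-0.0],[-0.0036,-0.0487,0.0084,1.99,-0.0,-0.0],[-0.0036,-0.0484,0.0101,1.99,-0.0,-0.0],[-0.0035,-0.048,0.0118,1.99,-0.0,-0.0],[-0.0035,-0.0476,0.0134,1.99,-0.0,-0.0]]
```

Request:
step_arm:
  motion:
    - [[-0.05, 0, 0, 0, 0, 0], [-0.05, 0, 0, 0, 0, 0], [-0.0036, -0.0494, 0.0016, 1.99, 0, 0], [-0.0036, -0.0493, 0.0033, 1.99, 0, 0], [-0.0036, -0.0492, 0.005, 1.99, 0, 0], [-0.0036, -0.049, 0.0067, 1.99, 0, 0], [-0.0036, -0.0487, 0.0084, 1.99, 0, 0], [-0.0036, -0.0484, 0.0101, 1.99, 0, 0], [-0.0035, -0.048, 0.0118, 1.99, 0, 0], [-0.0035, -0.0476, 0.0134, 1.99, 0, 0], [0, 0, 0, 0, 0, 0], [0, 0, 0, 0, 0, 0]]

```text
time_s: 4.45
ee_pos: [0.3876, 0.1518, 0.1397]
eef_rot: [0.867, 1.57, -2.434]
force: [0.6, -0.2, -0.9]
grip_width: 0.0461
```

```bash
python3 - <<'E'
from h import *
import pickle
o=get_obs(); pickle.dump((o['ee_pos'],o['eef_rot']),open('pics/w2pose.pkl','wb')); print(o['time_s'],o['ee_pos'],o['eef_rot'],o['force'],o['moment'],o['grip_width'],np.abs(o['joint_vel']).max())
save('wrist','w2'); save('side','s2')
E
```

```text
4.45 [0.38762726 0.15184078 0.13966475] [ 0.86711288  1.57038452 -2.43388539] [ 0.62575891 -0.24901348 -0.92631267] [-0.00583611  0.01551988 -0.0007545 ] 0.046072578309084136 0.027051136024535564
```

View pics/w2.png

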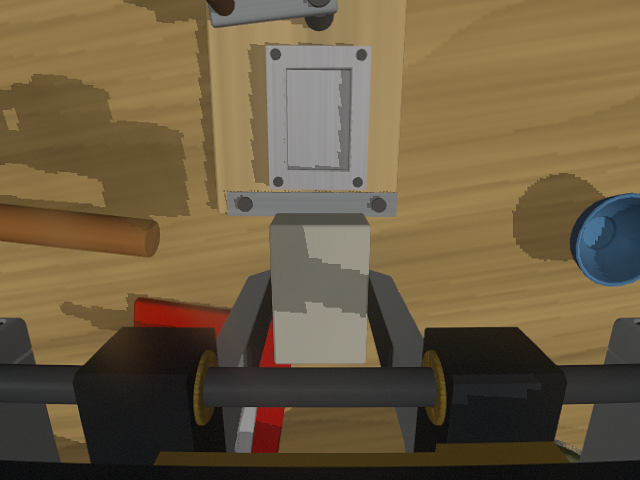

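View pics/s2.png

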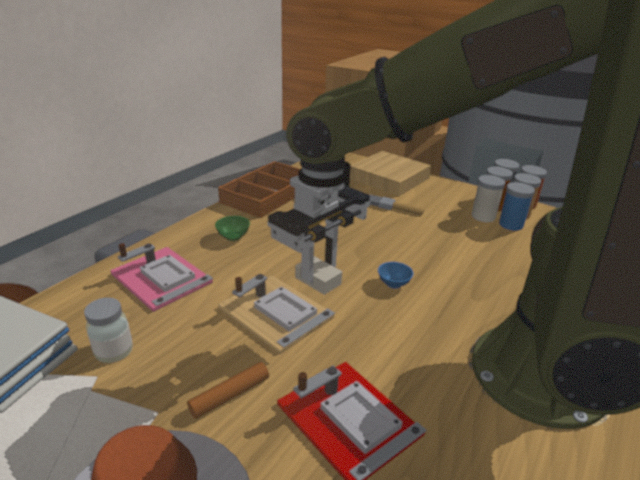

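```bash
python3 - <<'E'
import cv2
im=cv2.imread('pics/w2_raw.png')
cv2.imwrite('pics/a4.png',cv2.resize(im[30:220,210:410],None,fx=4,fy=3.15,interpolation=cv2.INTER_CUBIC)[:598])
cv2.imwrite('pics/a5.png',cv2.resize(im[205:375,250:390],None,fx=4,fy=3.5,interpolation=cv2.INTER_CUBIC))
E
```

```text
(no output)
```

View pics/a4.png

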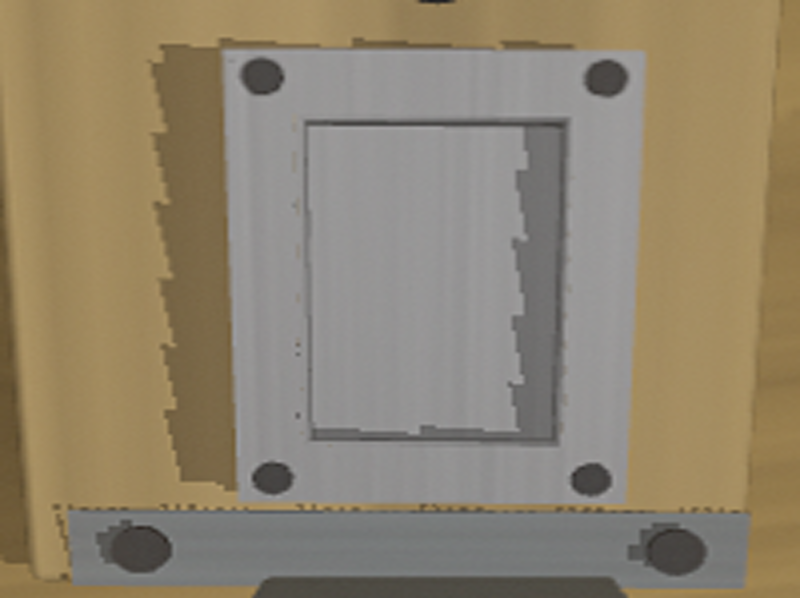

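View pics/a5.png

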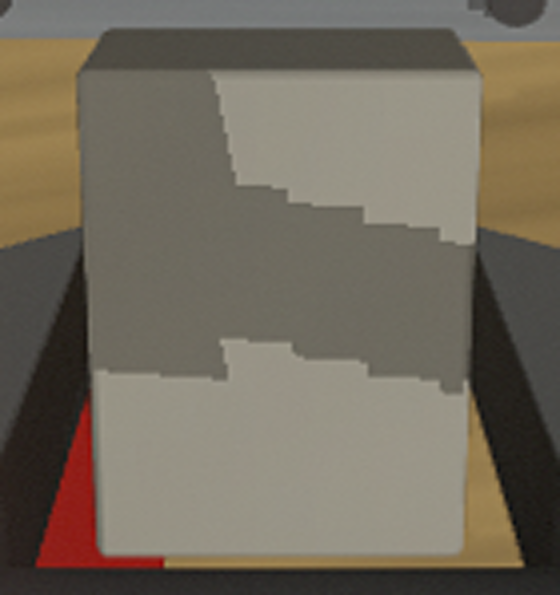

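```bash
python3 - <<'E'
from m import *
import pickle
c=load('w2'); pose=pickle.load(open('pics/w2pose.pkl','rb'))
A=lambda L:[(210+a/4-.5,30+b/3.15-.5) for a,b in L]
B=lambda L:[(250+a/4-.5,205+b/3.5-.5) for a,b in L]
def box(l,w): return [(l/2,w/2),(l/2,-w/2),(-l/2,-w/2),(-l/2,w/2)]
print('plate',*fit(c,A([(222,50),(645,52),(627,503),(238,500)]),box(.104,.076),.026,pose))
print('pocket',*fit(c,A([(305,120),(568,120),(556,440),(311,440)]),box(.0755,.0495),.026,pose))
print('pocket',*fit(c,A([(305,120),(568,120),(556,440),(311,440)]),box(.0735,.0475),.025,pose))
f,res=fit(c,B([(78,72),(481,75),(462,555),(98,555)]),box(.072,.046),pose[0][2]+.017,pose)
print('block',f,res)
p,r=cur(); print('block rel tcp in block frame',R.from_euler('z',-f[2]).apply([f[0]-pose[0][0],f[1]-pose[0][1],0])*1e3)
yv=R.from_euler('xyz',pose[1]).as_matrix()[:,1]; print('tool yaw',np.arctan2(yv[0],-yv[1]))
# top cam base fit with lines: base edges in side+top later
E
```

```text
plate [ 0.47208573  0.13891164 -0.16338427] [[ 0.2 -0.2]
 [ 0.3 -0.1]
 [-0.   0.3]
 [-0.5 -0. ]]
pocket [ 0.47219863  0.13853079 -0.16474616] [[ 1.3  0.7]
 [ 0.8 -0.9]
 [-1.3 -0.9]
 [-0.7  1.1]]
pocket [ 0.47223232  0.13852639 -0.16477138] [[ 0.  -0.2]
 [-0.2  0.4]
 [-0.1 -0. ]
 [ 0.2 -0.2]]
block [ 0.38824296  0.15133114 -0.15983422] [[ 0.6  0.3]
 [ 0.8 -0.7]
 [-0.8 -0.1]
 [-0.7  0.5]]
block rel tcp in block frame [ 0.68896208 -0.4051518   0.        ]
tool yaw -0.1594055703443391
```

```bash
cat >> m.py <<'E'
import pickle,os
PK=np.array([.4722,.1387,.018]); YAW=-.164; TB=np.array([-.0003,0,.011])
RJ=R.from_euler('z',YAW)
def tgt(L,th,ph=0,edge=36.,off=(0,0)):
    "L: jig-frame mm of bottom point (edge mm along block x, y=0) rel pocket centre bottom; th deg: +x end down; ph deg roll about x"
    Rb=R.from_euler('y',th,degrees=True)*R.from_euler('x',ph,degrees=True)
    pb=np.array(L)/1e3-Rb.apply([edge/1e3,0,0])
    p=PK+RJ.apply(pb+Rb.apply(TB)); return p, RJ*Rb*down(np.pi)
def jf(v): return RJ.inv().apply(v)
def setcmd(p,r): pickle.dump((np.array(p),r.as_quat()),open('cmd.pkl','wb'))
def getcmd(): p,q=pickle.load(open('cmd.pkl','rb')); return p,R.from_quat(q)
def go(p1,R1,vmax=.045,n=None):
    p,r=getcmd(); out=rows(p,r,p1,R1,vmax,n)
    for w in out:
        p=p+r.apply(w[:3]); r=r*R.from_rotvec(w[3:],degrees=True)
    setcmd(p,r)
def st():
    o=get_obs(); p,r=cur(); pc,rc=getcmd()
    print('t %.2f w %.4f F_jig'%(o['time_s'],o['grip_width']),jf(o['force']).round(1),'M',jf(o['moment']).round(2),'err mm',(jf(p-pc)*1e3).round(2),'tcp jig mm',(jf(p-PK)*1e3).round(2))
    # block pose assuming rigid
    Rb=RJ.inv()*r*down(np.pi).inv(); pb=jf(p-PK)-Rb.apply(TB); print(' block ypr deg',Rb.as_euler('zyx',degrees=True).round(2),'low edge',((pb+Rb.apply([.036,0,0]))*1e3).round(2),'high edge',((pb+Rb.apply([-.036,0,0]))*1e3).round(2))
E
python3 - <<'E'
from m import *
setcmd(*cur()); st()
go(*tgt([33.5,0,20],12),.03)
E
```

```text
t 4.55 w 0.0460 F_jig [ 0.2 -0.1 -0. ] M [ 0.04 -0.03 -0.02] err mm [0. 0. 0.] tcp jig mm [-85.27  -1.37 121.71]
 block ypr deg [ 0.16  0.01 -0.01] low edge [-48.97  -1.27 110.7 ] high edge [-120.97   -1.47  110.72]
rows 4 [[0.0208,-0.0003,-0.0214,0.04,-3.0,-0.01],[0.0197,-0.0003,-0.0225,0.04,-3.0,-0.01],[0.0185,-0.0003,-0.0235,0.04,-3.0,-0.01],[0.0172,-0.0003,-0.0244,0.04,-3.0,-0.01]]
```

Request:
step_arm:
  motion:
    - [[0.0208, -0.0003, -0.0214, 0.04, -3, 0], [0.0197, -0.0003, -0.0225, 0.04, -3, 0], [0.0185, -0.0003, -0.0235, 0.04, -3, 0], [0.0172, -0.0003, -0.0244, 0.04, -3, 0], [0, 0, 0, 0, 0, 0], [0, 0, 0, 0, 0, 0], [0, 0, 0, 0, 0, 0]]

```text
time_s: 5.42
ee_pos: [0.4724, 0.1395, 0.0575]
eef_rot: [-0.001, 1.363, 2.978]
force: [0.1, -0.5, -1.2]
grip_width: 0.0456
```

```bash
python3 - <<'E'
from m import *
st()
save('wrist','w3'); save('side','s3',(200,200,380,360),4)
E
```

```text
t 5.42 w 0.0456 F_jig [ 0.1 -0.5 -1.2] M [ 0.04 -0.13  0.05] err mm [-0.32  0.87  1.08] tcp jig mm [ 0.08  0.84 39.45]
 block ypr deg [ 0.05 11.91  0.  ] low edge [33.33  0.88 21.2 ] high edge [-37.12   0.81  36.06]
```

View pics/w3.png

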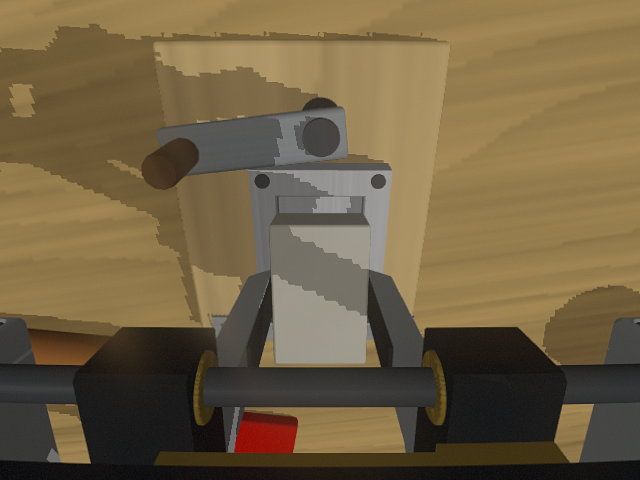

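View pics/s3.png

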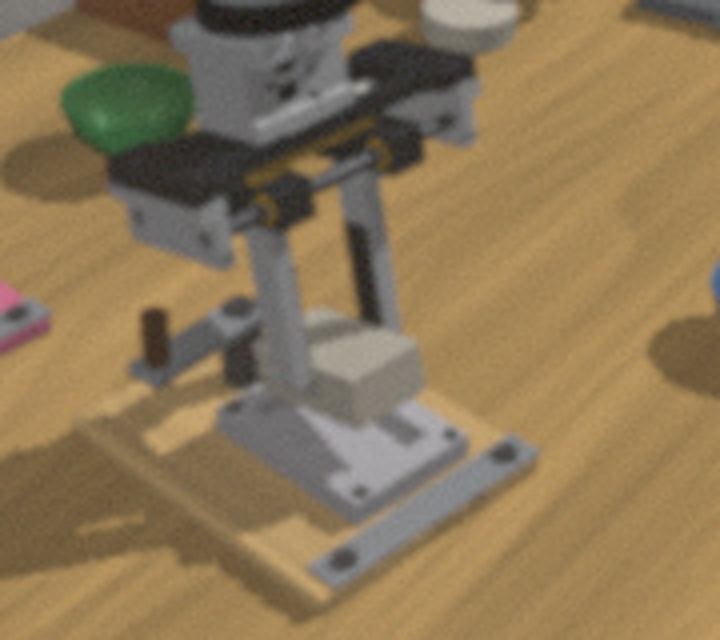

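```bash
python3 - <<'E'
from m import *
p,r=getcmd(); print((jf(p-PK)*1e3).round(2), (np.degrees((RJ.inv()*r*down(np.pi).inv()).as_rotvec())).round(2))
go(*tgt([33.5,0,9],12),n=4); go(*tgt([33.5,0,6],12),n=3)
E
```

```text
[ 4.000e-01 -3.000e-02  3.838e+01] [ 1.000e-02  1.201e+01 -1.000e-02]
rows 4 [[0.0027,-0.0,-0.0005,-0.0,0.0,0.0],[0.0027,-0.0,-0.0005,-0.0,0.0,0.0],[0.0027,-0.0,-0.0005,-0.0,0.0,0.0],[0.0027,-0.0,-0.0005,-0.0,0.0,0.0]]
rows 3 [[0.001,-0.0,-0.0003,-0.0,0.0,0.0],[0.001,-0.0,-0.0003,-0.0,0.0,0.0],[0.001,-0.0,-0.0003,-0.0,0.0,0.0]]
```

Request:
step_arm:
  motion:
    - [[0.0027, 0, -0.0005, 0, 0, 0], [0.0027, 0, -0.0005, 0, 0, 0], [0.0027, 0, -0.0005, 0, 0, 0], [0.0027, 0, -0.0005, 0, 0, 0], [0.001, 0, -0.0003, 0, 0, 0], [0.001, 0, -0.0003, 0, 0, 0], [0.001, 0, -0.0003, 0, 0, 0], [0, 0, 0, 0, 0, 0], [0, 0, 0, 0, 0, 0]]

```text
time_s: 6.65
ee_pos: [0.4725, 0.1396, 0.0425]
eef_rot: [0.001, 1.361, 2.98]
force: [-0.6, 1.4, -1.6]
grip_width: 0.046
```

```bash
python3 - <<'E'
from m import *
st()
E
```

```text
t 6.65 w 0.0460 F_jig [-0.8  1.3 -1.6] M [ 0.05 -0.14 -0.02] err mm [-0.24  0.94  0.2 ] tcp jig mm [ 0.12  0.91 24.48]
 block ypr deg [ 0.06 12.   -0.03] low edge [33.34  0.94  6.17] high edge [-37.09   0.88  21.14]
```

```bash
python3 - <<'E'
from m import *
setcmd(*cur())
go(*tgt([33.5,.9,3.5],12),n=3)
print('y probes: tool y = -jig y')
E
```

```text
rows 3 [[0.0009,0.0,-0.0002,0.02,-0.0,-0.01],[0.0009,0.0,-0.0002,0.02,-0.0,-0.01],[0.0009,0.0,-0.0002,0.02,-0.0,-0.01]]
y probes: tool y = -jig y
```

Request:
step_arm:
  motion:
    - [[0.0009, 0, -0.0002, 0.02, 0, 0], [0.0009, 0, -0.0002, 0.02, 0, 0], [0.0009, 0, -0.0002, 0.02, 0, 0], [0, 0, 0, 0, 0, 0], [0, 0, 0, 0, 0, 0]]

```text
time_s: 7.28
ee_pos: [0.4725, 0.1396, 0.0397]
eef_rot: [0.002, 1.361, 2.98]
force: [1.4, 0.9, -1.3]
grip_width: 0.046
```

```bash
python3 - <<'E'
from m import *
st()
E
```

```text
t 7.28 w 0.0460 F_jig [ 1.2  1.1 -1.3] M [ 0.11 -0.13 -0.02] err mm [-0.03  0.02 -0.04] tcp jig mm [ 0.11  0.93 21.68]
 block ypr deg [-0.   12.   -0.03] low edge [33.33  0.92  3.37] high edge [-37.09   0.93  18.34]
```

Request:
step_arm:
  motion:
    - [[0, 0.0005, 0, 0, 0, 0], [0, 0.0005, 0, 0, 0, 0], [0, 0, 0, 0, 0, 0]]

```text
time_s: 7.65
ee_pos: [0.4723, 0.1386, 0.0397]
eef_rot: [0.002, 1.361, 2.979]
force: [-0.3, 0.8, 0.1]
grip_width: 0.0459
```

```bash
python3 - <<'E'
from m import *
st()
E
```

```text
t 7.65 w 0.0459 F_jig [-0.4  0.7  0.1] M [ 0.18 -0.11 -0.05] err mm [-0.01 -0.97 -0.01] tcp jig mm [ 0.14 -0.05 21.7 ]
 block ypr deg [-1.0e-02  1.2e+01 -2.0e-02] low edge [33.36 -0.06  3.4 ] high edge [-37.07  -0.05  18.36]
```

Request:
step_arm:
  motion:
    - [[0, 0.0005, 0, 0, 0, 0], [0, 0.0003, 0, 0, 0, 0], [0, 0, 0, 0, 0, 0]]

```text
time_s: 8.02
ee_pos: [0.4723, 0.1384, 0.0398]
eef_rot: [-0.004, 1.362, 2.974]
force: [-0.2, 7.8, -0.5]
grip_width: 0.0456
```

```bash
python3 - <<'E'
from m import *
st()
E
```

```text
t 8.03 w 0.0456 F_jig [-1.5  7.7 -0.5] M [ 1.39 -0.09 -0.13] err mm [ 0.01 -1.15  0.07] tcp jig mm [ 0.15 -0.24 21.78]
 block ypr deg [-0.   11.98  0.05] low edge [33.38 -0.23  3.48] high edge [-37.05  -0.23  18.43]
```

Request:
step_arm:
  motion:
    - [[0, -0.001, 0, 0, 0, 0], [0, -0.0012, 0, 0, 0, 0], [0, 0, 0, 0, 0, 0]]

```text
time_s: 8.4
ee_pos: [0.4725, 0.1399, 0.0396]
eef_rot: [0.003, 1.361, 2.981]
force: [0.1, 0.3, -1.0]
grip_width: 0.0456
```

```bash
python3 - <<'E'
from m import *
st()
E
```

```text
t 8.40 w 0.0456 F_jig [ 0.   0.3 -1. ] M [ 0.04 -0.17 -0.02] err mm [-0.04  0.32 -0.07] tcp jig mm [ 0.11  1.24 21.65]
 block ypr deg [-0.   12.01 -0.04] low edge [33.33  1.22  3.34] high edge [-37.1    1.23  18.31]
```

Request:
step_arm:
  motion:
    - [[0, -0.0004, 0, 0, 0, 0], [0, 0, 0, 0, 0, 0]]

```text
time_s: 8.65
ee_pos: [0.4726, 0.1402, 0.0396]
eef_rot: [0.004, 1.361, 2.982]
force: [0.1, -1.1, -0.7]
grip_width: 0.0458
```

```bash
python3 - <<'E'
from m import *
st()
E
```

```text
t 8.65 w 0.0458 F_jig [ 0.3 -1.  -0.7] M [-0.4  -0.06  0.02] err mm [-0.04  0.59 -0.07] tcp jig mm [ 0.11  1.5  21.64]
 block ypr deg [-0.   12.01 -0.05] low edge [33.33  1.48  3.33] high edge [-37.1    1.5   18.31]
```

```bash
python3 - <<'E'
from m import *
p,r=cur(); setcmd(p+RJ.apply([0,.0002,0]),r)
p,r=getcmd()
go(p+RJ.apply([.0015,-.00105,0]),r,n=3)
p,r=getcmd()
go(p+RJ.apply([.001,0,0]),r,n=2)
E
```

```text
rows 3 [[-0.0001,0.0003,-0.0005,0.0,0.0,0.0],[-0.0001,0.0003,-0.0005,0.0,0.0,0.0],[-0.0001,0.0003,-0.0005,0.0,0.0,0.0]]
rows 2 [[-0.0001,-0.0,-0.0005,0.0,0.0,0.0],[-0.0001,-0.0,-0.0005,0.0,0.0,0.0]]
```

Request:
step_arm:
  motion:
    - [[-0.0001, 0.0003, -0.0005, 0, 0, 0], [-0.0001, 0.0003, -0.0005, 0, 0, 0], [-0.0001, 0.0003, -0.0005, 0, 0, 0], [-0.0001, 0, -0.0005, 0, 0, 0], [0, 0, 0, 0, 0, 0]]

```text
time_s: 9.28
ee_pos: [0.4745, 0.1392, 0.0396]
eef_rot: [0.002, 1.361, 2.98]
force: [0.8, 0.2, -0.7]
grip_width: 0.0456
```

```bash
python3 - <<'E'
from m import *
st()
E
```

```text
t 9.28 w 0.0456 F_jig [ 0.7  0.3 -0.7] M [ 0.  -0.1 -0. ] err mm [-0.45  0.04  0.03] tcp jig mm [ 2.21  0.84 21.64]
 block ypr deg [-0.   12.   -0.03] low edge [35.43  0.83  3.34] high edge [-35.     0.84  18.3 ]
```

Request:
step_arm:
  motion:
    - [[-0.0001, 0, -0.0005, 0, 0, 0], [0, 0, 0, 0, 0, 0]]

```text
time_s: 9.52
ee_pos: [0.4749, 0.1391, 0.0396]
eef_rot: [0.003, 1.361, 2.98]
force: [-0.7, 1.2, -1.6]
grip_width: 0.046
```

```bash
python3 - <<'E'
from m import *
st()
E
```

```text
t 9.53 w 0.0460 F_jig [-0.8  1.1 -1.6] M [ 0.03  0.11 -0.02] err mm [-0.09  0.02 -0.01] tcp jig mm [ 2.57  0.82 21.6 ]
 block ypr deg [-0.   12.02 -0.03] low edge [35.78  0.81  3.28] high edge [-34.64   0.82  18.28]
```

Request:
step_arm:
  motion:
    - [[-0.0001, 0, -0.0005, 0, 0, 0], [0, 0, 0, 0, 0, 0]]

```text
time_s: 9.78
ee_pos: [0.4751, 0.1391, 0.0396]
eef_rot: [0.003, 1.36, 2.981]
force: [-4.7, -0.0, 1.9]
grip_width: 0.0458
```

```bash
python3 - <<'E'
from m import *
st()
E
```

```text
t 9.78 w 0.0458 F_jig [-4.7 -0.8  1.9] M [ 0.09  1.02 -0.02] err mm [0.12 0.03 0.02] tcp jig mm [ 2.78  0.83 21.63]
 block ypr deg [-0.   12.06 -0.04] low edge [35.98  0.81  3.28] high edge [-34.43   0.82  18.33]
```

```bash
sed -i 's/^RJ=/PK=PK+R.from_euler("z",YAW).apply([-.00015,.00065,0])\nRJ=/' m.py; python3 - <<'E'
from m import *
p,r=cur(); setcmd(p+RJ.apply([.0003,0,0]),r); st()
go(*tgt([34.4,0,2.8],12),n=2)
go(*tgt([34.4,0,.8],12),n=4)
E
```

```text
t 9.78 w 0.0458 F_jig [-4.7 -0.8  1.9] M [ 0.09  1.02 -0.02] err mm [-0.3 -0.   0. ] tcp jig mm [ 2.93  0.18 21.63]
 block ypr deg [-0.   12.06 -0.04] low edge [36.13  0.16  3.28] high edge [-34.28   0.17  18.33]
rows 2 [[0.0005,0.0001,0.0009,-0.0,0.03,-0.02],[0.0005,0.0001,0.0009,-0.0,0.03,-0.02]]
rows 4 [[0.0005,-0.0,-0.0001,-0.0,0.0,0.0],[0.0005,-0.0,-0.0001,-0.0,0.0,0.0],[0.0005,-0.0,-0.0001,-0.0,0.0,0.0],[0.0005,-0.0,-0.0001,-0.0,0.0,0.0]]
```

Request:
step_arm:
  motion:
    - [[0.0005, 0.0001, 0.0009, 0, 0.03, -0.02], [0.0005, 0.0001, 0.0009, 0, 0.03, -0.02], [0.0005, 0, -0.0001, 0, 0, 0], [0.0005, 0, -0.0001, 0, 0, 0], [0.0005, 0, -0.0001, 0, 0, 0], [0.0005, 0, -0.0001, 0, 0, 0], [0, 0, 0, 0, 0, 0]]

```text
time_s: 10.65
ee_pos: [0.4735, 0.1391, 0.037]
eef_rot: [-0.001, 1.362, 2.976]
force: [0.3, -0.9, -0.6]
grip_width: 0.0457
```

```bash
python3 - <<'E'
from m import *
st()
go(*tgt([34.4,0,-0.5],12),n=3)
E
```

```text
t 10.65 w 0.0457 F_jig [ 0.4 -0.8 -0.6] M [-0.03 -0.12 -0.04] err mm [ 0.15 -0.    0.01] tcp jig mm [ 1.39 -0.03 19.  ]
 block ypr deg [-1.000e-02  1.194e+01  1.000e-02] low edge [ 3.463e+01 -3.000e-02  7.300e-01] high edge [-3.582e+01 -2.000e-02  1.562e+01]
rows 3 [[0.0004,-0.0,-0.0001,-0.0,0.0,0.0],[0.0004,-0.0,-0.0001,-0.0,0.0,0.0],[0.0004,-0.0,-0.0001,-0.0,0.0,0.0]]
```

Request:
step_arm:
  motion:
    - [[0.0004, 0, -0.0001, 0, 0, 0], [0.0004, 0, -0.0001, 0, 0, 0], [0.0004, 0, -0.0001, 0, 0, 0], [0, 0, 0, 0, 0, 0]]

```text
time_s: 11.15
ee_pos: [0.4734, 0.1392, 0.0364]
eef_rot: [-0.001, 1.362, 2.976]
force: [-4.5, -0.7, 10.2]
grip_width: 0.0456
```

```bash
python3 - <<'E'
from m import *
st()
E
```

```text
t 11.15 w 0.0456 F_jig [-4.3 -1.5 10.2] M [-0.21  0.93  0.02] err mm [-0.01  0.06  0.64] tcp jig mm [ 1.27  0.04 18.39]
 block ypr deg [-0.   11.96  0.02] low edge [34.5   0.04  0.11] high edge [-35.94   0.04  15.02]
```

```bash
python3 - <<'E'
from m import *
go(*tgt([34.6,0,.8],11),n=1)
go(*tgt([35.05,0,.8],8),n=2)
go(*tgt([35.5,0,.8],5),n=3)
E
```

```text
rows 1 [[-0.0007,-0.0,0.0004,-0.01,1.0,0.01]]
rows 2 [[0.0009,-0.0,0.0,0.0,1.5,-0.0],[0.0009,-0.0,0.0001,0.0,1.5,-0.0]]
rows 3 [[0.0006,-0.0,0.0,0.0,1.0,-0.0],[0.0006,-0.0,0.0,0.0,1.0,-0.0],[0.0006,-0.0,0.0,0.0,1.0,-0.0]]
```

Request:
step_arm:
  motion:
    - [[-0.0007, 0, 0.0004, 0, 1.0, 0], [0.0009, 0, 0, 0, 1.5, 0], [0.0009, 0, 0.0001, 0, 1.5, 0], [0.0006, 0, 0, 0, 1, 0], [0.0006, 0, 0, 0, 1, 0], [0.0006, 0, 0, 0, 1, 0], [0, 0, 0, 0, 0, 0]]

```text
time_s: 12.02
ee_pos: [0.4725, 0.1393, 0.033]
eef_rot: [-0.002, 1.485, 2.976]
force: [-0.1, 0.1, -0.6]
grip_width: 0.0458
```

```bash
python3 - <<'E'
from m import *
st()
go(*tgt([35.8,0,.6],2),n=3)
go(*tgt([36.0,0,.5],0),n=2)
E
```

```text
t 12.03 w 0.0458 F_jig [-0.1  0.1 -0.6] M [-0.   -0.02 -0.01] err mm [-0.03  0.    0.01] tcp jig mm [ 0.36 -0.02 14.98]
 block ypr deg [-0.    4.93  0.01] low edge [ 3.558e+01 -2.000e-02  9.100e-01] high edge [-3.615e+01 -2.000e-02  7.090e+00]
rows 3 [[0.0007,-0.0,0.0001,0.0,1.0,-0.0],[0.0007,-0.0,0.0001,0.0,1.0,-0.0],[0.0007,-0.0,0.0001,0.0,1.0,-0.0]]
rows 2 [[0.0007,-0.0,0.0001,0.0,1.0,-0.0],[0.0007,-0.0,0.0001,0.0,1.0,-0.0]]
```

Request:
step_arm:
  motion:
    - [[0.0007, 0, 0.0001, 0, 1, 0], [0.0007, 0, 0.0001, 0, 1, 0], [0.0007, 0, 0.0001, 0, 1, 0], [0, 0, 0, 0, 0, 0]]

```text
time_s: 12.52
ee_pos: [0.472, 0.1394, 0.0309]
eef_rot: [-0.005, 1.537, 2.973]
force: [0.2, 0.7, -1.0]
grip_width: 0.0459
```

```bash
python3 - <<'E'
from m import *
o=get_obs(); print(jf(o['force']).round(1),jf(o['moment']).round(2))
E
```

```text
[ 0.1  0.7 -1. ] [ 0.04  0.03 -0.02]
```

Request:
step_arm:
  motion:
    - [[0.0007, 0, 0.0001, 0, 1, 0], [0.0007, 0, 0.0001, 0, 1, 0], [0, 0, 0, 0, 0, 0]]

```text
time_s: 12.9
ee_pos: [0.472, 0.1394, 0.0297]
eef_rot: [-3.007, 1.569, -0.029]
force: [0.3, -0.6, 0.5]
grip_width: 0.0457
```

```bash
python3 - <<'E'
from m import *
st()
E
```

```text
t 12.90 w 0.0457 F_jig [ 0.4 -0.6  0.5] M [-0.04 -0.04 -0.01] err mm [0.14 0.04 0.2 ] tcp jig mm [-0.15  0.02 11.71]
 block ypr deg [ 0.   -0.1   0.01] low edge [3.617e+01 2.000e-02 7.800e-01] high edge [-3.583e+01  2.000e-02  6.400e-01]
```

Flat, inside the pocket and unforced. Now a light press down to the bottom.

Request:
step_arm:
  motion:
    - [[0.0004, 0, 0, 0, 0, 0], [0.0004, 0, 0, 0, 0, 0], [0, 0, 0, 0, 0, 0]]

```text
time_s: 13.28
ee_pos: [0.4722, 0.1394, 0.0296]
eef_rot: [-2.923, 1.57, 0.055]
force: [-6.0, -2.1, 14.3]
grip_width: 0.0456
```

```bash
python3 - <<'E'
from m import *
st()
save('side','s4',(200,200,380,360),4)
E
```

```text
t 13.28 w 0.0456 F_jig [-5.6 -3.1 14.3] M [-0.51  1.04 -0.04] err mm [0.28 0.04 0.06] tcp jig mm [-1.000e-02  1.000e-02  1.157e+01]
 block ypr deg [-0.01 -0.07  0.02] low edge [3.631e+01 1.000e-02 6.100e-01] high edge [-3.569e+01  2.000e-02  5.200e-01]
```

View pics/s4.png

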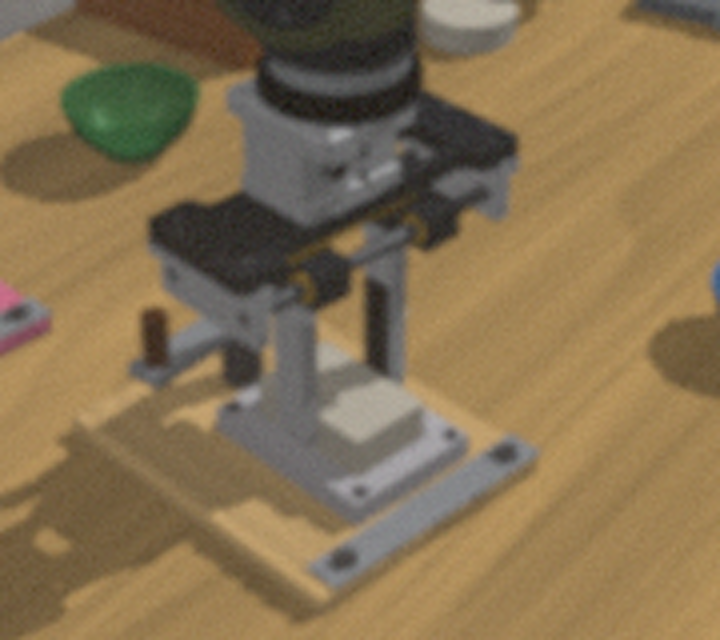

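Request:
step_arm:
  motion:
    - [[-0.0005, 0, 0.0003, 0, 0, 0], [0, 0, 0, 0, 0, 0]]

```text
time_s: 13.58
ee_pos: [0.4721, 0.1394, 0.0296]
eef_rot: [-2.927, 1.569, 0.05]
force: [0.8, -1.0, 6.4]
grip_width: 0.046
```

```bash
python3 - <<'E'
from m import *
st()
E
```

```text
t 13.57 w 0.0460 F_jig [ 1.  -0.8  6.4] M [-0.39  0.06  0.04] err mm [0.21 0.02 0.06] tcp jig mm [-0.08 -0.   11.56]
 block ypr deg [-0.02 -0.1   0.02] low edge [ 3.624e+01 -1.000e-02  6.300e-01] high edge [-3.576e+01  1.000e-02  5.000e-01]
```

Request:
step_arm:
  motion:
    - [[0, 0, 0, 0, 0, 0], [0, 0, 0, 0, 0, 0], [0, 0, 0, 0, 0, 0], [-0.005, 0, 0, 0, 0, 0], [-0.03, 0, 0, 0, 0, 0], [-0.045, 0, 0, 0, 0, 0], [-0.045, 0, 0, 0, 0, 0], [0, 0, 0, 0, 0, 0], [0, 0, 0, 0, 0, 0]]
  fingers: 0.066

```text
time_s: 14.7
ee_pos: [0.4712, 0.1394, 0.1537]
eef_rot: [3.096, 1.57, -0.209]
force: [0.4, 0.9, -0.6]
grip_width: 0.0658
```

```bash
python3 - <<'E'
from m import *
o=get_obs(); pickle.dump((o['ee_pos'],o['eef_rot']),open('pics/w5pose.pkl','wb')); print(o['time_s'],o['ee_pos'],o['force'],o['grip_width'])
save('side','s5',(200,200,380,360),4); save('wrist','w5',None,1.25)
E
```

```text
14.7 [0.47121017 0.13935171 0.15369656] [ 0.43755087  0.9461771  -0.58595262] 0.06582626814029763
```

View pics/s5.png

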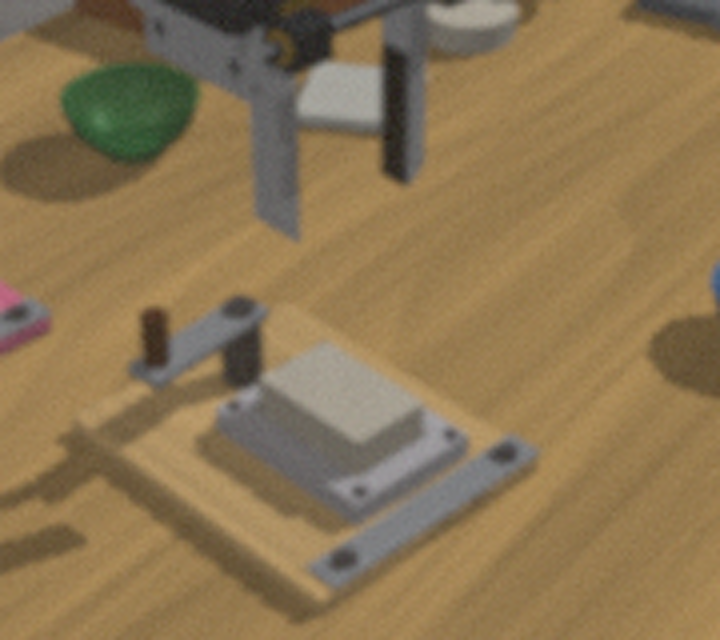

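View pics/w5.png

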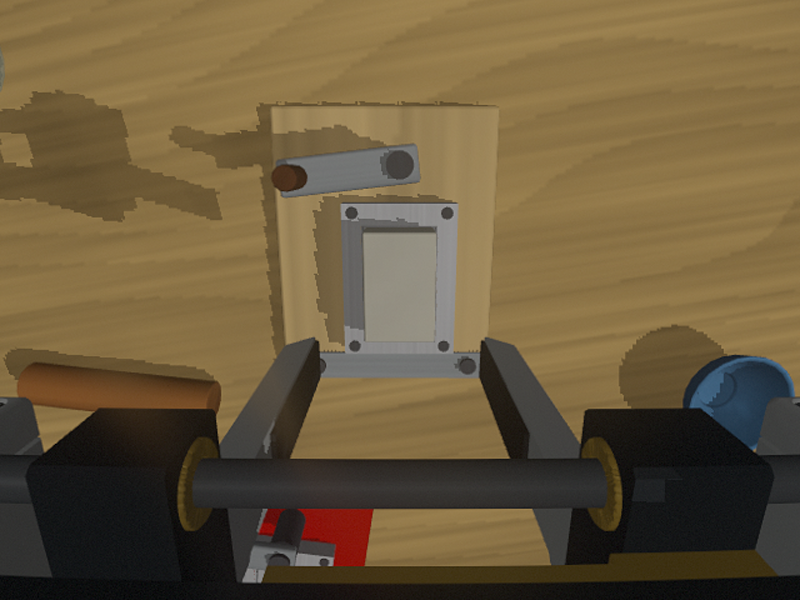

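```bash
python3 - <<'E'
import cv2
from m import *
im=cv2.imread('pics/w5_raw.png')
cv2.imwrite('pics/a6.png',cv2.resize(im[75:175,205:405],None,fx=4,fy=5,interpolation=cv2.INTER_CUBIC))
im=cv2.imread('pics/w5_raw.png')
E
```

```text
(no output)
```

View pics/a6.png

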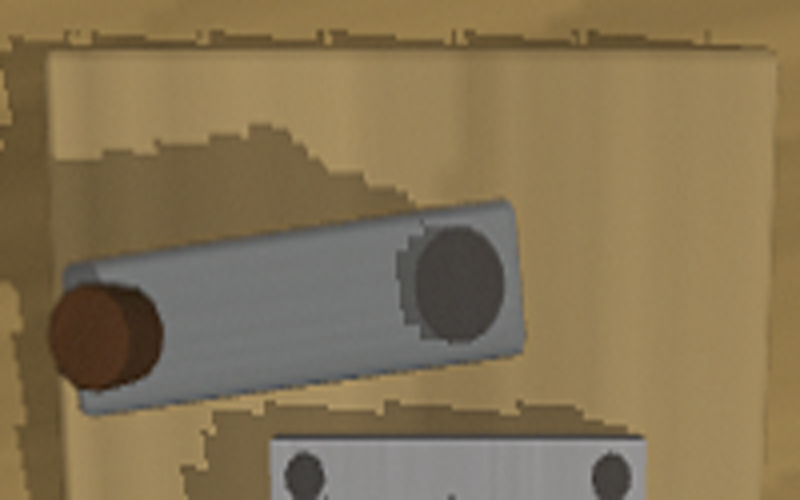

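```bash
python3 - <<'E'
from m import *
c=load('w5'); pose=pickle.load(open('pics/w5pose.pkl','rb'))
A=lambda a,b:(205+a/4-.5,75+b/5-.5)
J=lambda P: (jf(P-PK)*1e3).round(1)
bolt=onz(c,*A(460,284),.060,pose); peg=onz(c,*A(90,337),.086,pose)
print('bolt',bolt,J(bolt),'peg',peg,J(peg),np.linalg.norm((peg-bolt)[:2]))
for q in [(65,270),(512,200),(525,352),(85,415)]: print(J(onz(c,*A(*q),.056,pose)))
f,res=fit(c,[A(*q) for q in [(512,200),(525,352),(85,415),(65,270)]],[(-.011,-.011),(-.011,.011),(.071,.011),(.071,-.011)],.056,pose)
print(f,res,J(np.array([f[0],f[1],0])),'ang rel jig',f[2]-YAW)
for q in [(46,48),(775,46)]: print('base',J(onz(c,*A(*q),.012,pose)))
E
```

```text
bolt [0.54732531 0.12613441 0.06      ] [76.3 -0.8 42. ] peg [0.55049086 0.18594257 0.086     ] [69.7 58.7 68. ] 0.05989187862991069
[78.4 69.8 38. ]
[ 87.9 -10.   38. ]
[ 66.9 -12.5  38. ]
[58.  67.5 38. ]
[0.54716633 0.12583836 1.52085367] [[ 0.4 -0.9]
 [-0.4 -0.7]
 [-0.7  0.8]
 [ 0.7  0.7]] [ 76.2  -1.1 -18. ] ang rel jig 1.6848536678515693
base [113.8  82.7  -6. ]
base [114.  -64.4  -6. ]
```

```bash
python3 - <<'E'
from m import *
o=get_obs(); print(o['qpos'].round(2))
setcmd(*cur())
D=RJ*R.from_euler('z',-45,degrees=True)*down(np.pi)
def J2W(x,y,z): q=PK+RJ.apply([x/1e3,y/1e3,0]); q[2]=z; return q
go(J2W(69.5,58.6,.12),D,.03)
go(J2W(69.5,58.6,.063),D,.03)
E
```

```text
[ 0.21  0.22  1.75 -0.    1.17  1.95]
rows 5 [[0.0066,-0.0118,-0.0141,9.0,0.01,-0.01],[0.0066,-0.0138,-0.0121,9.0,0.01,-0.01],[0.0066,-0.0156,-0.0098,9.0,0.01,-0.01],[0.0066,-0.0169,-0.0072,9.0,0.01,-0.01],[0.0066,-0.0178,-0.0045,9.0,0.01,-0.01]]
rows 2 [[0.0285,-0.0,-0.0,-0.01,-0.01,0.0],[0.0285,-0.0,-0.0,-0.01,-0.01,0.0]]
```

```bash
python3 - <<'E'
from m import *
setcmd(*cur())
D=RJ*R.from_euler('z',135,degrees=True)*down(np.pi)
def J2W(x,y,z): q=PK+RJ.apply([x/1e3,y/1e3,0]); q[2]=z; return q
p,r=getcmd()
go(J2W(30,30,.14),RJ*R.from_euler('z',70,degrees=True)*down(np.pi),.03)
go(J2W(69.5,58.6,.12),D,.03)
go(J2W(69.5,58.6,.063),D,.03)
E
```

```text
rows 8 [[0.0016,-0.0038,-0.0039,-8.75,0.01,0.0],[0.0016,-0.0031,-0.0044,-8.75,0.01,0.0],[0.0016,-0.0024,-0.0048,-8.75,0.01,0.0],[0.0016,-0.0017,-0.0052,-8.75,0.01,0.0],[0.0016,-0.0009,-0.0054,-8.75,0.01,0.0],[0.0016,-0.0,-0.0054,-8.75,0.01,0.0],[0.0016,0.0008,-0.0054,-8.75,0.01,0.0],[0.0016,0.0016,-0.0052,-8.75,0.01,0.0]]
rows 8 [[0.0025,0.0034,-0.005,-8.13,-0.0,-0.0],[0.0025,0.0041,-0.0045,-8.13,-0.0,-0.0],[0.0025,0.0047,-0.0039,-8.13,-0.0,-0.0],[0.0025,0.0052,-0.0032,-8.13,-0.0,-0.0],[0.0025,0.0056,-0.0024,-8.13,-0.0,-0.0],[0.0025,0.0059,-0.0016,-8.13,-0.0,-0.0],[0.0025,0.006,-0.0008,-8.13,-0.0,-0.0],[0.0025,0.0061,0.0001,-8.13,-0.0,-0.0]]
rows 2 [[0.0286,0.0,-0.0,0.01,0.0,-0.01],[0.0286,0.0,-0.0,0.01,0.0,-0.01]]
```

Request:
step_arm:
  motion:
    - [[0.0016, -0.0038, -0.0039, -8.75, 0, 0], [0.0016, -0.0031, -0.0044, -8.75, 0, 0], [0.0016, -0.0024, -0.0048, -8.75, 0, 0], [0.0016, -0.0017, -0.0052, -8.75, 0, 0], [0.0016, -0.0009, -0.0054, -8.75, 0, 0], [0.0016, 0, -0.0054, -8.75, 0, 0], [0.0016, 0.0008, -0.0054, -8.75, 0, 0], [0.0016, 0.0016, -0.0052, -8.75, 0, 0], [0.0025, 0.0034, -0.005, -8.13, 0, 0], [0.0025, 0.0041, -0.0045, -8.13, 0, 0], [0.0025, 0.0047, -0.0039, -8.13, 0, 0], [0.0025, 0.0052, -0.0032, -8.13, 0, 0]]
  fingers: 0.05

```text
time_s: 16.3
ee_pos: [0.5288, 0.1749, 0.1301]
eef_rot: [-1.113, 1.57, -2.625]
force: [0.3, -0.1, 0.2]
grip_width: 0.05
```

Request:
step_arm:
  motion:
    - [[0.0025, 0.0056, -0.0024, -8.13, 0, 0], [0.0025, 0.0059, -0.0016, -8.13, 0, 0], [0.0025, 0.006, -0.0008, -8.13, 0, 0], [0.0025, 0.0061, 0.0001, -8.13, 0, 0], [0, 0, 0, 0, 0, 0], [0, 0, 0, 0, 0, 0]]

```text
time_s: 17.05
ee_pos: [0.5505, 0.1858, 0.121]
eef_rot: [-0.442, 1.571, -1.394]
force: [-1.2, 0.3, 0.5]
grip_width: 0.0503
```

```bash
python3 - <<'E'
from m import *
o=get_obs(); p,r=cur(); print(o['time_s'],(jf(p-PK)*1e3).round(1), p[2],o['qpos'].round(2)); y=r.as_matrix()[:,1]; print(np.degrees(np.arctan2(y[1],y[0])-YAW))
pickle.dump((o['ee_pos'],o['eef_rot']),open('pics/w6pose.pkl','wb'))
save('wrist','w6')
setcmd(p,r)
D=RJ*R.from_euler('z',135,degrees=True)*down(np.pi)
def J2W(x,y,z): q=PK+RJ.apply([x/1e3,y/1e3,0]); q[2]=z; return q
go(J2W(69.5,58.6,.063),D,.03)
E
```

```text
17.05 [ 69.8  58.6 103. ] 0.12095663030604185 [ 0.26  0.45  1.52 -0.    1.17 -0.36]
44.84638246872215
rows 2 [[0.029,-0.0001,-0.0001,-0.08,0.01,0.0],[0.029,-0.0001,-0.0001,-0.08,0.01,0.0]]
```

View pics/w6.png

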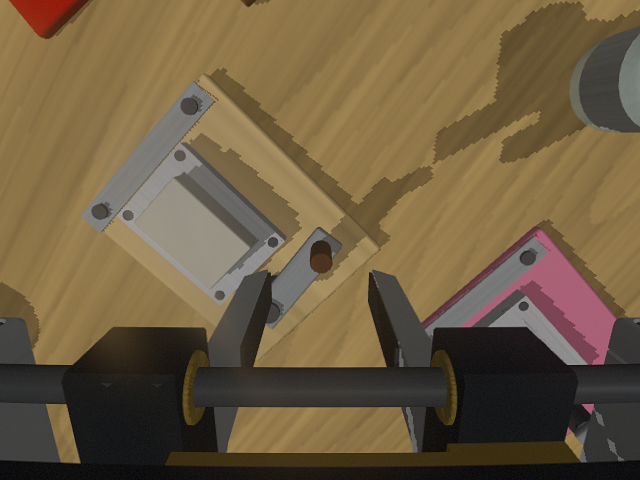

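```bash
python3 - <<'E'
from m import *
c=load('w6'); pose=pickle.load(open('pics/w6pose.pkl','rb'))
for uv in [(321,262),(321,248)]: print((jf(onz(c,*uv,.086,pose)-PK)*1e3).round(1))
P=PK+RJ.apply([.0694,.0586,0]); P[2]=.086; print(proj(c,P,pose))
P[2]=.056; print(proj(c,P,pose))
E
```

```text
[68.9 59.7 68. ]
[62.7 66.  68. ]
[320.24759101 263.72249013]
[320.24799332 248.9960729 ]
```

Request:
step_arm:
  motion:
    - [[0.029, 0, 0, 0, 0, 0], [0.029, 0, 0, 0, 0, 0], [0, 0, 0, 0, 0, 0]]

```text
time_s: 17.48
ee_pos: [0.5498, 0.1855, 0.0619]
eef_rot: [-1.839, 1.568, -2.79]
force: [-0.9, 1.3, 0.1]
grip_width: 0.05
```

Request:
step_arm:
  motion:
    - [[0, 0, 0, 0, 0, 0], [0, 0, 0, 0, 0, 0], [0, 0, 0, 0, 0, 0], [0, 0, 0, 0, 0, 0], [0, 0, 0, 0, 0, 0]]
  fingers: 0.0
  squeeze: 8

```text
time_s: 18.1
ee_pos: [0.5511, 0.186, 0.0638]
eef_rot: [1.104, 1.569, 0.155]
force: [-0.5, 0.5, 3.4]
grip_width: 0.0138
```

```bash
python3 - <<'E'
from m import *
st(); p,r=cur(); print(p)
pv=np.array([76.2,-1.0]); q=(jf(p-PK)*1e3)[:2]-pv; print(np.linalg.norm(q),np.degrees(np.arctan2(q[1],q[0])))
p,r=cur(); 
D=r; print('8 arc rows 96.5->172')
A=np.radians(np.linspace(96.5,173,13))
def J2W(x,y,z): q=PK+RJ.apply([x/1e3,y/1e3,0]); q[2]=z; return q
P=[J2W(pv[0]+60*np.cos(a),pv[1]+60*np.sin(a),p[2]) for a in A]
for i in range(12): print([round(x,4) for x in r.inv().apply(P[i+1]-P[i])])
E
```

```text
t 18.10 w 0.0138 F_jig [-0.5  0.4  3.4] M [ 0.1  -0.02 -0.05] err mm [0.79 0.35 0.88] tcp jig mm [70.26 58.91 45.84]
 block ypr deg [ 1.3503e+02 -9.0000e-02  3.0000e-02] low edge [44.6  84.58 34.81] high edge [95.53 33.69 34.86]
[0.55109553 0.18601846 0.06383571]
60.20807638725782 95.66052346527815
8 arc rows 96.5->172
[np.float64(-0.0), np.float64(-0.0054), np.float64(-0.0039)]
[np.float64(-0.0), np.float64(-0.0058), np.float64(-0.0032)]
[np.float64(-0.0), np.float64(-0.0062), np.float64(-0.0026)]
[np.float64(-0.0), np.float64(-0.0064), np.float64(-0.0019)]
[np.float64(-0.0), np.float64(-0.0066), np.float64(-0.0011)]
[np.float64(-0.0), np.float64(-0.0067), np.float64(-0.0004)]
[np.float64(-0.0), np.float64(-0.0067), np.float64(0.0003)]
[np.float64(-0.0), np.float64(-0.0066), np.float64(0.0011)]
[np.float64(-0.0), np.float64(-0.0064), np.float64(0.0018)]
[np.float64(-0.0), np.float64(-0.0062), np.float64(0.0025)]
[np.float64(-0.0), np.float64(-0.0059), np.float64(0.0032)]
[np.float64(-0.0), np.float64(-0.0055), np.float64(0.0038)]
```

Request:
step_arm:
  motion:
    - [[0, -0.0054, -0.0039, 0, 0, 0], [0, -0.0058, -0.0032, 0, 0, 0], [0, -0.0062, -0.0026, 0, 0, 0], [0, -0.0064, -0.0019, 0, 0, 0], [0, -0.0066, -0.0011, 0, 0, 0], [0, -0.0067, -0.0004, 0, 0, 0]]

```text
time_s: 18.85
ee_pos: [0.5129, 0.1747, 0.0636]
eef_rot: [0.971, 1.569, 0.022]
force: [1.4, 2.2, 3.9]
grip_width: 0.0138
```

```bash
python3 - <<'E'
from m import *
st()
E
```

```text
t 18.85 w 0.0138 F_jig [1.1 2.4 3.9] M [ 0.41 -0.4   0.05] err mm [-35.05 -17.06   0.67] tcp jig mm [34.42 41.51 45.63]
 block ypr deg [ 1.3503e+02 -8.0000e-02  2.0000e-02] low edge [ 8.76 67.16 34.6 ] high edge [59.69 16.28 34.66]
```

Request:
step_arm:
  motion:
    - [[0, -0.0067, 0.0003, 0, 0, 0], [0, -0.0066, 0.0011, 0, 0, 0], [0, -0.0064, 0.0018, 0, 0, 0], [0, -0.0062, 0.0025, 0, 0, 0], [0, -0.0059, 0.0032, 0, 0, 0], [0, 0, 0, 0, 0, 0]]

```text
time_s: 19.6
ee_pos: [0.4922, 0.1486, 0.0634]
eef_rot: [0.151, 1.57, -0.799]
force: [-0.9, -0.5, 4.2]
grip_width: 0.0137
```

```bash
python3 - <<'E'
from m import *
st()
p,r=cur(); q=(jf(p-PK)*1e3)[:2]-[76.2,-1]; print(np.linalg.norm(q),np.degrees(np.arctan2(q[1],q[0])))
E
```

```text
t 19.60 w 0.0137 F_jig [-0.8 -0.6  4.2] M [-0.06 -0.01  0.04] err mm [-51.22 -46.2    0.43] tcp jig mm [18.25 12.37 45.38]
 block ypr deg [ 1.35e+02 -2.00e-02 -2.00e-02] low edge [-7.41 38.03 34.37] high edge [ 43.5  -12.88  34.4 ]
59.47149785443305 167.00858771028797
```

```bash
python3 - <<'E'
from m import *
p,r=cur(); A=np.radians([167,172,177,179,180,181,182])
P=[RJ.apply([.06*np.cos(a),.06*np.sin(a),0]) for a in A]
for i in range(6): print(r.inv().apply(P[i+1]-P[i]).round(4))
E
```

```text
[ 0.     -0.0043  0.003 ]
[ 0.     -0.004   0.0033]
[ 0.     -0.0015  0.0014]
[ 0.     -0.0007  0.0007]
[ 0.     -0.0007  0.0007]
[ 0.     -0.0007  0.0008]
```

Request:
step_arm:
  motion:
    - [[0, -0.0043, 0.003, 0, 0, 0], [0, -0.004, 0.0033, 0, 0, 0], [0, -0.0015, 0.0014, 0, 0, 0], [0, 0, 0, 0, 0, 0]]

```text
time_s: 20.1
ee_pos: [0.4889, 0.1369, 0.0634]
eef_rot: [0.549, 1.57, -0.4]
force: [0.0, -0.4, 3.1]
grip_width: 0.0136
```

```bash
python3 - <<'E'
from m import *
st()
p,r=cur(); q=(jf(p-PK)*1e3)[:2]-[76.2,-1]; print(np.linalg.norm(q),np.degrees(np.arctan2(q[1],q[0])))
E
```

```text
t 20.10 w 0.0136 F_jig [ 0.1 -0.4  3.1] M [ 0.   -0.23  0.05] err mm [-52.51 -58.25   0.41] tcp jig mm [16.96  0.32 45.37]
 block ypr deg [ 1.3502e+02 -5.0000e-02 -1.0000e-02] low edge [-8.71 25.98 34.34] high edge [ 42.22 -24.92  34.39]
59.25363100888187 178.72533623148001
```

Request:
step_arm:
  motion:
    - [[0, -0.0007, 0.0007, 0, 0, 0], [0, 0, 0, 0, 0, 0]]

```text
time_s: 20.35
ee_pos: [0.4888, 0.1363, 0.0634]
eef_rot: [0.901, 1.57, -0.047]
force: [-0.4, 1.1, 2.5]
grip_width: 0.0136
```

```bash
python3 - <<'E'
from m import *
st()
p,r=cur(); q=(jf(p-PK)*1e3)[:2]-[76.2,-1]; print(np.linalg.norm(q),np.degrees(np.arctan2(q[1],q[0])))
E
```

```text
t 20.35 w 0.0136 F_jig [-0.6  1.   2.5] M [ 0.22 -0.25  0.08] err mm [-52.54 -58.92   0.43] tcp jig mm [16.93 -0.35 45.39]
 block ypr deg [ 1.3503e+02 -5.0000e-02  1.0000e-02] low edge [-8.75 25.3  34.37] high edge [ 42.2  -25.58  34.41]
59.27506401607053 179.37348176359052
```

Request:
step_arm:
  motion:
    - [[0, -0.0007, 0.0007, 0, 0, 0], [0, 0, 0, 0, 0, 0]]

```text
time_s: 20.6
ee_pos: [0.4888, 0.1359, 0.0634]
eef_rot: [1.587, 1.569, 0.638]
force: [1.4, 7.1, 1.1]
grip_width: 0.0136
```

```bash
python3 - <<'E'
from m import *
st()
E
```

```text
t 20.60 w 0.0136 F_jig [0.2 7.2 1.1] M [ 1.35 -0.29  0.02] err mm [-52.46 -59.26   0.47] tcp jig mm [17.01 -0.69 45.42]
 block ypr deg [ 1.3503e+02 -8.0000e-02  8.0000e-02] low edge [-8.66 24.98 34.43] high edge [ 42.28 -25.91  34.42]
```

Request:
step_arm:
  motion:
    - [[0, -0.0007, 0.0007, 0, 0, 0], [0, 0, 0, 0, 0, 0]]

```text
time_s: 20.85
ee_pos: [0.4888, 0.1357, 0.0635]
eef_rot: [1.821, 1.567, 0.872]
force: [4.1, 13.8, -2.3]
grip_width: 0.0138
```

```bash
python3 - <<'E'
from m import *
st()
E
```

```text
t 20.85 w 0.0138 F_jig [ 1.8 14.3 -2.3] M [ 2.72 -0.32  0.07] err mm [-52.45 -59.44   0.49] tcp jig mm [17.02 -0.87 45.45]
 block ypr deg [ 1.3503e+02 -1.0000e-01  1.6000e-01] low edge [-8.64 24.82 34.48] high edge [ 42.3  -26.07  34.42]
```

Request:
step_arm:
  motion:
    - [[0, 0, 0, 0, 0, 0], [0, 0, 0, 0, 0, 0], [0, 0, 0, 0, 0, 0], [-0.02, 0, 0, 0, 0, 0], [-0.04, 0, 0, 0, 0, 0], [-0.04, 0, 0, 0, 0, 0], [-0.03, 0, 0, 0, 0, 0], [0, 0, 0, 0, 0, 0], [0, 0, 0, 0, 0, 0]]
  fingers: 0.04

```text
time_s: 21.98
ee_pos: [0.488, 0.1341, 0.1924]
eef_rot: [-1.368, 1.57, -2.317]
force: [0.7, -1.8, -2.1]
grip_width: 0.0398
```

```bash
python3 - <<'E'
from m import *
o=get_obs(); pickle.dump((o['ee_pos'],o['eef_rot']),open('pics/w7pose.pkl','wb')); print(o['time_s'],o['ee_pos'],o['force'])
save('side','s7',(200,200,380,360),4); save('wrist','w7',None,1.25); save('top','t7')
E
```

```text
21.975 [0.48798446 0.13410099 0.19239027] [ 0.68162949 -1.7848281  -2.12085237]
```

View pics/w7.png

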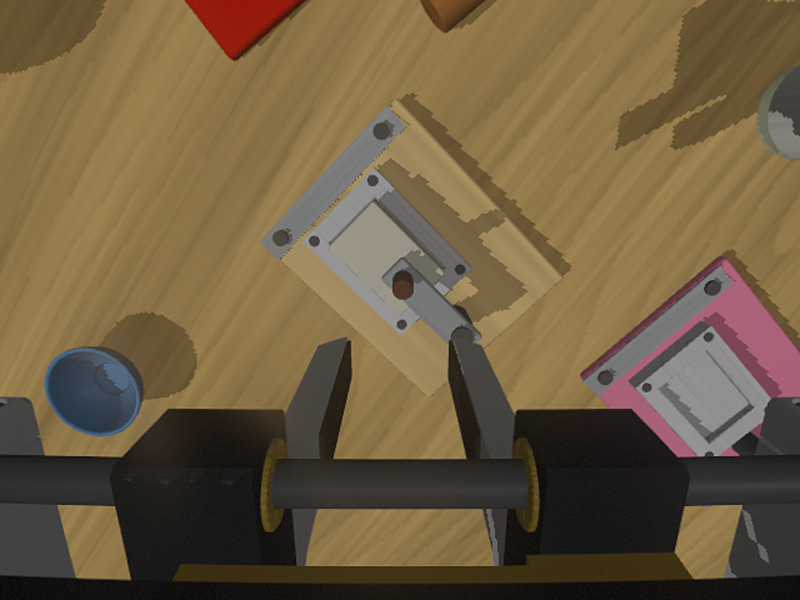

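View pics/s7.png

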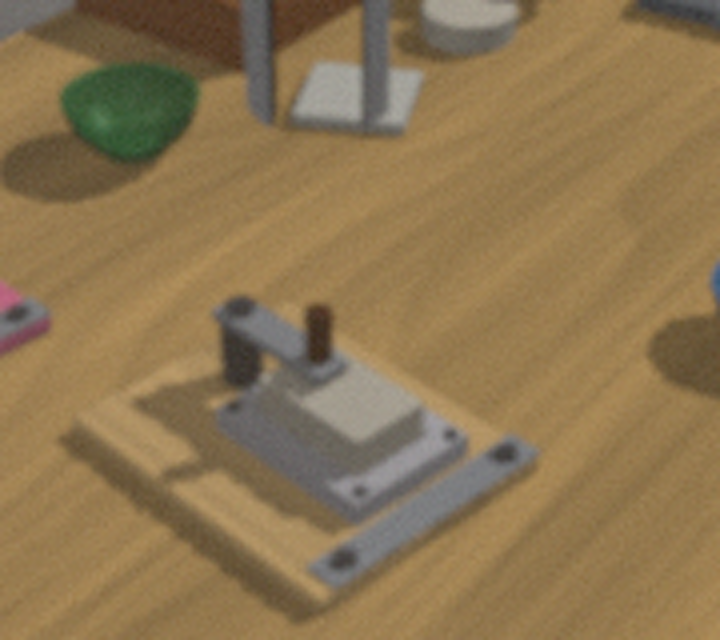

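View pics/t7.png

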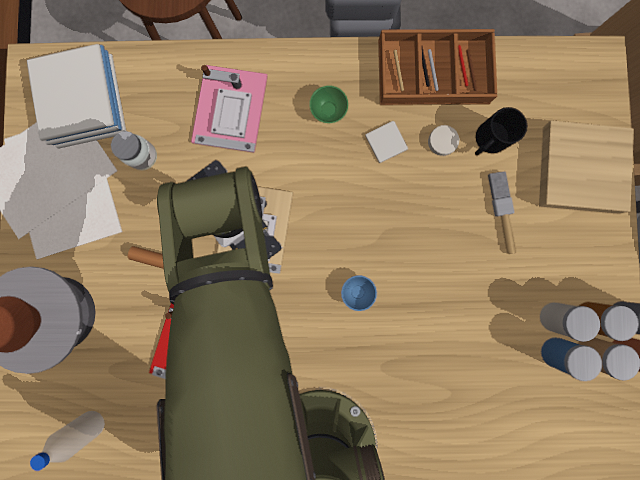

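```bash
python3 - <<'E'
from m import *
c=load('w7'); pose=pickle.load(open('pics/w7pose.pkl','rb'))
J=lambda uv,z: jf(onz(c,uv[0]/1.25,uv[1]/1.25,z,pose)-PK)*1e3
b=J((461,336),.06); g=J((402,286),.086); print(b.round(1),g.round(1), np.degrees(np.arctan2(g[1]-b[1],g[0]-b[0])))
# bar edge left: 
a1,a2=J((383,280),.056),J((455,340),.056); print(a1.round(1),a2.round(1))
a1,a2=J((404,258),.056),J((481,337),.056); print(a1.round(1),a2.round(1))
E
```

```text
[74.3  0.1 42. ] [14.2  0.8 68. ] 179.2914681415622
[  7.3 -10.8  38. ] [74.9 -5.7 38. ]
[ 6.6 10.4 38. ] [86.4  9.  38. ]
```

The bar lies along the pocket's axis at about 179°, within my reading error, and the stop was felt at 14 N. The gripper is clear and still, so I'm handing in.

```bash
python3 - <<'E'
from h import *
print(ticket.hand_in())
E
```

```text
the job is handed in; nothing more can be done
None
```

The block is seated flat in the pocket and the keeper is swung round over it to its end stop. The job was handed in at about 22 s, with the gripper clear above the jig.

- **Block:** I tipped it in +x end first at 12° and found the pocket's two y walls and its +x wall by touch. The pocket lies about 4 mm to -x and 1 mm to +y of the drawn centre. I then rocked the block flat with almost no force. The highest reading against the metal was about 14 N during the final press, under the 20 N limit but above the suggested 3 to 8 N. I eased it to 6 N before letting go. The tool height at that point matched a fully seated block (29.6 mm), and the pictures show it flat.
- **Keeper:** I pinched the peg and swung the bar until the end stop was felt, at about 14 N on the steel. It passed over the block freely. After release the last picture puts the bar at 179.3° in my jig frame, where the stop is at 180°. That 0.7° is within my reading error, and the tool position at the stop also agreed with 180°.
- **Other things:** The last pictures show the other things in view where they were. The arm hid part of the bench in the top view, so the red look-alike and the rolling pin were only partly visible.

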